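Let the bench lift down with its release valve

TASK

The walnut coin-door box stands raised on the small bench lift. Crack the lift's release valve open by a fraction of a turn with its lever, just enough that the box comes down slowly (no faster than about 2 cm/s) under its own weight, until the platform is fully down; then turn the lever back until the valve is firmly shut, without forcing it, and let go. Do not push on the box or the lift, and leave the other parts where they are.

Things in the scene. Friction and masses are not known exactly. Their poses are not given: they have to be found in the camera images.
- lift (a joint): how far the lift's platform has come down, m: 0 = fully raised (it starts 0 to 6 mm below that), 0.055 = fully down on its four rubber-capped posts. The platform is a steel plate 200 x 220 x 12 on a vertical ram. It comes down only by its load, while the release valve is open far enough; closing the valve stops it
- valve (a joint): turn of the release valve's stem, rad: 0 = shut on its seat (as at the start), growing as it is opened, counterclockwise seen from above. The first part of the turn does nothing; somewhere between about 0.1 and 0.7 rad, depending on the load, the ram starts to creep down, and beyond that point every further 0.01 rad adds about 2 mm/s. The stem turns stiffly (0.2 to 0.5 N m, about 3 to 7 N at the grip post) and stays where it is left
- lever (a joint): elastic bend of the lever relative to the valve's stem, rad, 0 when nothing pushes: positive when pushed to open (counterclockwise from above), negative when pushed to shut; (the lever is a spring of 8 N m per rad, that is 10 N at the grip post per 0.1 rad). Firmly shut means a shutting push on the seat of 0.06 rad (6 N at the post) or more; more than 0.22 rad (22 N) either way ruins the valve
- grip_post (a point): the middle of the exposed upper part of the grip post: an upright steel pin of 14 diameter standing at the free end of the valve's lever, gripped between 101 and 142 mm above the ledge; this point is 120 mm up. The lever is a flat bar 8 wide, 6 thick (94 to 100 mm above the ledge), running horizontally from the stem to the post, 80 mm from axis to axis
- valve_axis (a point): a point on the vertical axis of the valve's stem, at the height of grip_post (the stem itself ends 16 mm lower). Below it stands the valve block, 52 x 52 x 60 aluminium, fixed on the ledge at the left or the right front corner of the lift; its x axis points from the robot side to the lift's side, the shut lever lies along its -x. At the other corner stands a similar block with an upright pump socket, which has no lever and is of no use here
- platform (a point): centre of the top face of the lift's platform, about 165 mm above the ledge when raised, 112 when down; x axis to the back of the lift, y axis to its left
- jack: the fixed base of the bench lift with its hydraulic cylinder, plate 220 x 240, four rest posts 100 high; origin under its centre
- walnut_box: the walnut coin-door box with its lid shut, 156 x 196 x 95, standing loose on the platform; origin under its centre. Its weight varies (1.1 to 2.3 kg)
- return_bracket: bystander: chrome angle bracket, 70 x 40 x 50; origin under its centre
- lockdown_bar: bystander: bent steel bar, 265 long, 32 wide, its end bent upwards to 35 high; origin under the middle of its flat part
- score_reel: bystander: blue plastic wheel lying flat, 90 diameter, 39 high; origin under its centre
- tilt_bob: bystander: small grey zinc plumb bob standing on its tip, 32 diameter, 52 high; origin under its centre
- coil: bystander: copper-wound coil standing up, 44 diameter, 58 high; origin under its centre
- screwdriver: bystander: screwdriver lying down; origin under its middle
- parts_tray: bystander: open grey tray 120 x 160 x 30; origin under its centre

How it is judged:
By the outcome, as a careful person would: the job done as asked, in the order asked, and still so for the second after the job is handed in, with the robot touching nothing.
It also fails if it takes over 66 s, if anything falls off the work surface, if the arm or the gripper's body presses on something with over 40 N, if the wrist force passes 120 N, or if a joint passes its speed limit or range.

ROBOT

A 6-joint arm with a two-finger parallel gripper is mounted at the origin on the work surface. World frame = base frame: x ahead of the robot, y to its left, z up, the work surface at z = 0. Lengths are in m, angles in degrees, forces in N, time in s.
With the tool pointing down it reaches from about 0.3 to 0.75 m from the base axis. Payload 8.5 kg.
Tool frame: the origin (TCP) lies between the finger pads; the fingertips stand ahead of it and the grasp point (between the pads) lies 8 mm behind it (env.tcp_to_tips is the z of the fingertips in the tool frame, in m); z points along the fingers, x is the direction in which the jaws open and shut, and the axes are right-handed (so a half turn about z gives the same grasp; the last joint's range is limited). The gripper opens to 85 mm and grips with 20 to 120 N. Pads are 22 mm wide; open, the fingers measure 114 mm over their backs; the gripper's body (76 mm by 85 mm) begins 54 mm behind the grasp point. The pads swing forward as they close: fully open they stand 13 mm farther back than shut.
Start: joints at [53.325, 21.807, 74.336, -0, 83.858, -12.336], TCP at [0.227, 0.501, 0.242] pointing down, gripper open.
Joint ranges: [-178.18, 178.18], [-50.72, 133.34], [12.68, 142.11], [-81.47, 261.47], [9.98, 163.14], [-165.26, 165.26]. Speed limits (degrees/s): [136.94, 136.94, 180, 180, 180, 180].

INTERFACE

Orientations are given as a 3x3 rotation matrix whose columns are the frame's x, y, z axes.
In Python, from rig import observe, viewer, env gives the robot as it stands.
- The arm moves only by the tool jog_arm, never from a script. Its arguments are lists of equal length, an entry for each row: "dr": the turn, a rotation vector about the tool's x, y, z in rad, a list of three; "slide": the shift along the tool's x, y, z in m, a list of three; "gripper": the opening, from -1 (shut) to 1 (fully open), so that 0 is half open. In form: {"dr": [[rx, ry, rz], ...], "slide": [[dx, dy, dz], ...], "gripper": [gripper, ...]}. A call has exactly 10 rows; each row shifts and turns the commanded pose from where the row before left it, along the tool's axes as they then stand; what a row does not reach is not made up. A row lasts 1/10 s, in which the tool goes at most 50 mm and 8.59 degrees, less where a joint would pass 70% of its speed; a pose out of reach is approached as far as the arm can. A call is refused whole if a number of a shift passes 0.05 or a number of a turn 0.15, either way. A call with a gripper value outside its range is refused whole. The fingers move at their own pace and stop on an object; "force" is the grip in N (left out, the last holds). Time passes only in rows, so rows that do not move let the fingers close, or fill a call up. It gives the time, the measured TCP pose, the force and the opening at its end, in the units of the state.
- observe(): the state, without advancing time (a new reading comes with each control period).
- viewer.get_image(name): name is "side" or "top" or "wrist"; returns a dict with "pixels" (384x512x3 uint8, blue, green, red), "camera_matrix" (3x3 intrinsics, pixels), "dist_coeffs" ([k1, k2, p1, p2, k3] as OpenCV has them; the pictures are not rectified), "R" (3x3) and "t" (3): a world point X has camera coordinates R X + t. Camera axes: x right, y down, z forward; pixel columns grow to the right and rows downward; lengths in m; the calibration is good to about 2 mm. A picture is of the moment at which its call begins. There is no depth.
- env.close_job(): hands the job in, once; it reports no verdict.
The state is a dict: "time_s": time; "q": joint angles; "qvel": joint speeds; "joint_efforts": joint torques, N m; "position": TCP position; "tool_rot": TCP orientation; "ft_force": force on the tool from outside, world axes, zero at the start; "wrist_torque": the same for the moment, N m; "grip_width": finger opening in m.
Only numpy, scipy, OpenCV 4.12 (cv2) and the standard library are available. Lean on these libraries where they do the work, as an engineer would, in place of code of your own. Each camera call takes 0.05 s, during which the arm holds its last target.

## Working session

There is one attempt and no reset: what is moved stays moved. The work goes in short steps, Python scripts to look and compute and a tool call to move; the robot and the scene stay as the last step left them, time stands still between calls to the robot, and variables do not carry over. Pictures are saved under pics/ and viewed, and the job is handed in when it is done.

Besides the shell and the picture viewer there is one more tool, called after ">>>" as name(argument=value, ...), one argument or row to a line, values as JSON. jog_arm: Moves the arm, as the interface text tells. Its arguments: {"type":"object","properties":{"dr":{"type":"array","items":{"type":"array","items":{"type":"number"}}},"slide":{"type":"array","items":{"type":"array","items":{"type":"number"}}},"gripper":{"type":"array","items":{"type":"number"}},"force":{"type":"number"}},"required":["dr","slide","gripper"]}

```bash
ls; mkdir -p pics; python3 - <<'E'
from rig import observe, viewer, env
import cv2
s=observe(); print(s, env.tcp_to_tips)
for n in ("side","top","wrist"):
    d=viewer.get_image(n); cv2.imwrite(f"pics/{n}0.png",d["pixels"]); print(n,d["camera_matrix"],d["dist_coeffs"],d["R"],d["t"])
E
```

```text
pics
{'time_s': 0.0, 'q': array([ 5.33263830e+01,  2.18421976e+01,  7.43849327e+01,  1.75835891e-03,
        8.38592705e+01, -1.23363739e+01]), 'qvel': array([-0.01543981,  0.02406134,  0.01288151,  0.0707782 ,  0.04712265,
        0.07593114]), 'joint_efforts': array([-5.54900216e-04, -4.48452294e+01, -2.31282181e+01, -1.79414296e-04,
        4.70447194e-03,  1.27306592e-05]), 'position': array([0.22648834, 0.50089529, 0.24169941]), 'tool_rot': array([[ 4.12109031e-01,  9.11134069e-01, -9.25121293e-04],
       [ 9.11133358e-01, -4.12109919e-01, -1.19125014e-03],
       [-1.46664025e-03, -3.51983930e-04, -9.99998863e-01]]), 'ft_force': array([-0.46451392, -0.68235589, -0.19663151]), 'wrist_torque': array([ 0.01723618, -0.02867934,  0.01737765]), 'grip_width': 0.08538605734019025} 0.011
side [[384.67022133   0.         251.24451933]
 [  0.         384.67022133 196.31270263]
 [  0.           0.           1.        ]] [-0.05612715  0.          0.          0.          0.        ] [[ 0.14261772 -0.98969014  0.01317642]
 [-0.54882067 -0.09015146 -0.83106473]
 [ 0.82368444  0.11129307 -0.5560196 ]] [-0.10962261  0.41884854  0.65484363]
top [[415.2649016    0.         254.59862554]
 [  0.         415.2649016  194.06150935]
 [  0.           0.           1.        ]] [-0.09568181  0.          0.          0.          0.        ] [[-0.00477488 -0.99983074  0.01776785]
 [-0.99238216  0.00255045 -0.12317119]
 [ 0.12310503 -0.01822063 -0.99222637]] [-0.02216363  0.58255825  1.40418348]
wrist [[264.9169033    0.         253.3440075 ]
 [  0.         264.9169033  194.47068756]
 [  0.           0.           1.        ]] [-0.03363702  0.          0.          0.          0.        ] [[ 0.41226231  0.91106161 -0.0025565 ]
 [ 0.87087756 -0.39325141  0.29483149]
 [ 0.26760431 -0.12377431 -0.95554584]] [-0.54817166 -0.0388747   0.38017866]
```

View pics/side0.png

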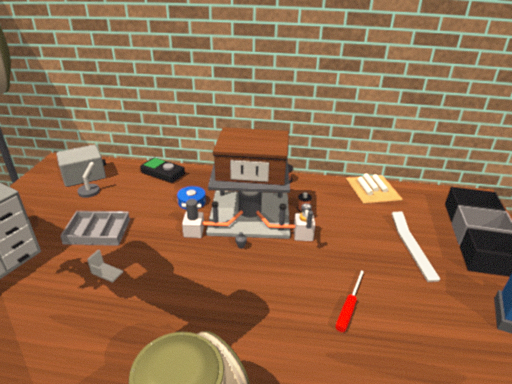

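View pics/top0.png

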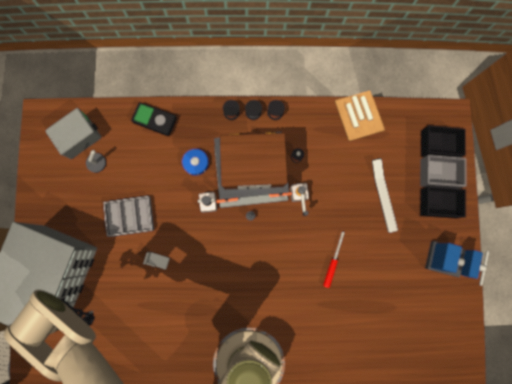

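View pics/wrist0.png

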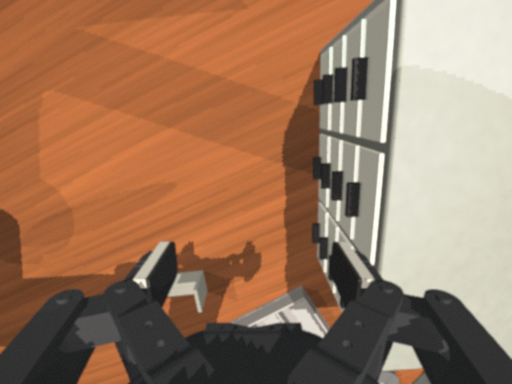

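```bash
python3 - <<'E'
import cv2
a=cv2.imread("pics/side0.png")[120:255,175:335]; b=cv2.imread("pics/top0.png")[125:225,190:320]
cv2.imwrite("pics/side0z.png",cv2.resize(a,None,fx=4.5,fy=4.4,interpolation=cv2.INTER_CUBIC))
cv2.imwrite("pics/top0z.png",cv2.resize(b,None,fx=6,fy=6,interpolation=cv2.INTER_CUBIC))
E
```

```text
(no output)
```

View pics/side0z.png

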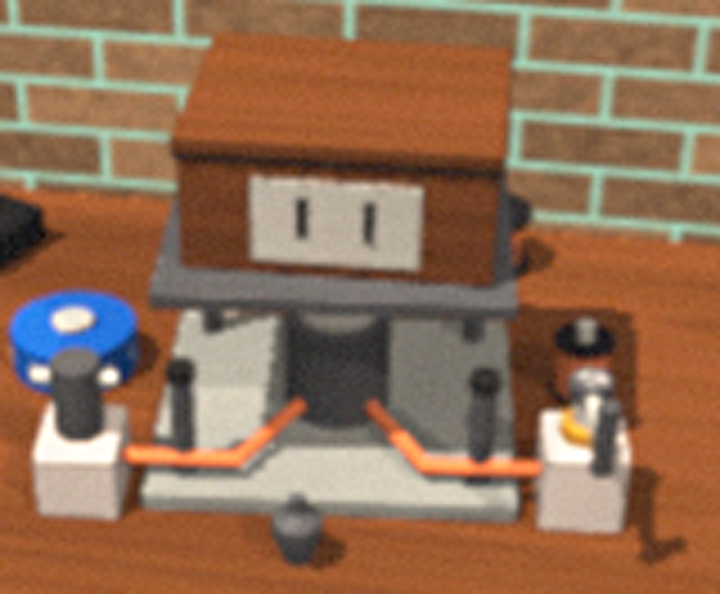

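View pics/top0z.png

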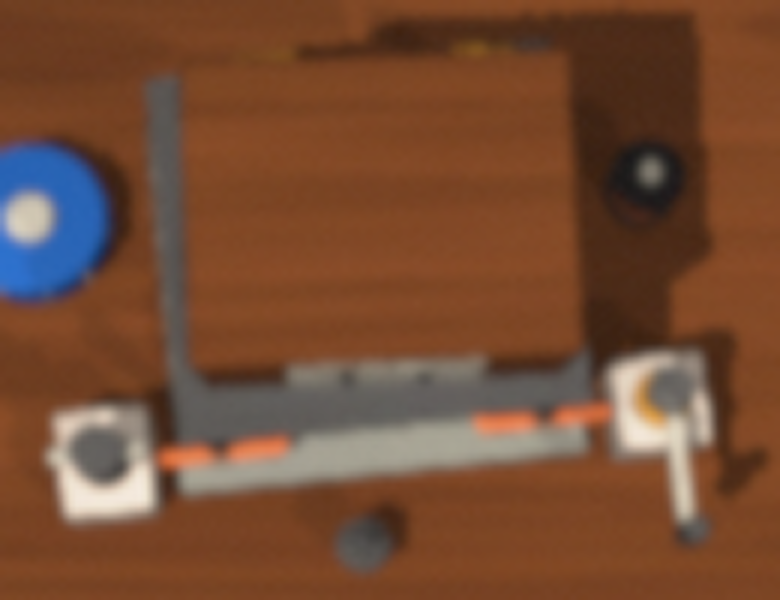

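```bash
cat > h.py <<'E'
from rig import observe, viewer, env
import numpy as np, cv2
def ray(d,px):
    K=np.array(d["camera_matrix"]);D=np.array(d["dist_coeffs"]);R=np.array(d["R"]);t=np.array(d["t"])
    u=cv2.undistortPoints(np.array([[px]],float),K,D)[0,0]
    return -R.T@t, R.T@np.array([u[0],u[1],1])
def onz(d,px,z):
    c,v=ray(d,px); return c+v*(z-c[2])/v[2]
def two(d1,p1,d2,p2):
    c1,v1=ray(d1,p1);c2,v2=ray(d2,p2)
    s=np.linalg.lstsq(np.c_[v1,-v2],c2-c1,rcond=None)[0]
    a=c1+s[0]*v1;b=c2+s[1]*v2
    return (a+b)/2,np.linalg.norm(a-b)
def proj(d,X):
    return cv2.projectPoints(np.array([X],float),cv2.Rodrigues(np.array(d["R"]))[0],np.array(d["t"]),np.array(d["camera_matrix"]),np.array(d["dist_coeffs"]))[0][0,0]
E
python3 - <<'E'
from h import *
np.set_printoptions(precision=4,suppress=True)
T=viewer.get_image("top");S=viewer.get_image("side")
z=lambda u,v:(190+(u+.5)/6-.5,125+(v+.5)/6-.5)
zs=lambda u,v:(175+(u+.5)/4.5-.5,120+(v+.5)/4.4-.5)
print("post top",onz(T,z(692,528),.142),onz(S,zs(606,407),.142), two(T,z(692,528),S,zs(606,407)))
print("stem",onz(T,z(672,388),.104),onz(S,zs(590,380),.104),two(T,z(672,388),S,zs(590,380)))
print("block top corners",[onz(T,z(*p),.06) for p in ((607,360),(700,350),(712,443),(615,455))])
print("pump block",[onz(T,z(*p),.06) for p in ((55,412),(150,403),(158,512),(65,522))])
print("base front", onz(T,z(180,495),.0),onz(T,z(588,452),.0))
print("plat front", onz(T,z(175,385),.16),onz(T,z(588,350),.16))
E
```

```text
post top [ 0.5091 -0.1834  0.142 ] [ 0.5056 -0.1844  0.142 ] (array([ 0.5093, -0.1842,  0.1393]), np.float64(0.0007371561601086179))
stem [ 0.5898 -0.1791  0.104 ] [ 0.5861 -0.1768  0.104 ] (array([ 0.59  , -0.1782,  0.1016]), np.float64(0.002531858149643198))
block top corners [array([ 0.6119, -0.148 ,  0.06  ]), array([ 0.6176, -0.2015,  0.06  ]), array([ 0.564 , -0.2073,  0.06  ]), array([ 0.5573, -0.1517,  0.06  ])]
pump block [array([0.5828, 0.1666, 0.06  ]), array([0.5878, 0.1126, 0.06  ]), array([0.5257, 0.1076, 0.06  ]), array([0.5201, 0.1602, 0.06  ])]
base front [0.5408 0.0992 0.    ] [ 0.5657 -0.1422  0.    ]
plat front [0.5844 0.0916 0.16  ] [ 0.6026 -0.1273  0.16  ]
```

```bash
python3 - <<'E'
from h import *
s=observe(); p=s["position"]; R=s["tool_rot"]
from scipy.spatial.transform import Rotation as Ro
tgt=np.array([.508,-.185,.235]); n=20; prof=np.array([.4,.7]+[1]*16+[.7,.4]); prof/=prof.sum()
P=p.copy(); out=[];dr=[]
for i in range(n):
    d=p+(tgt-p)*prof[:i+1].sum()-P
    sl=np.round(R.T@d,3); out.append(sl.tolist()); P=P+R@sl
    r=0.145 if 1<=i<=18 else 0; dr.append([0,0,r]); R=R@Ro.from_rotvec([0,0,r]).as_matrix()
print(out[:10]);print(out[10:]);print(P,R)
E
```

```text
[[-0.011, 0.012, 0.0], [-0.02, 0.021, 0.0], [-0.023, 0.033, 0.001], [-0.019, 0.036, 0.0], [-0.012, 0.039, 0.001], [-0.008, 0.04, 0.0], [-0.001, 0.041, 0.0], [0.005, 0.04, 0.001], [0.01, 0.04, 0.0], [0.016, 0.037, 0.001]]
[[0.021, 0.035, 0.0], [0.026, 0.031, 0.0], [0.031, 0.027, 0.001], [0.034, 0.023, 0.0], [0.036, 0.018, 0.001], [0.039, 0.011, 0.0], [0.041, 0.007, 0.0], [0.04, -0.0, 0.001], [0.029, -0.004, 0.0], [0.015, -0.005, 0.0]]
[ 0.50847898 -0.18477693  0.23531158] [[ 1.06653488e-01 -9.94296189e-01 -3.48686704e-04]
 [-9.94296139e-01 -1.06653303e-01 -5.11592196e-04]
 [ 4.71485582e-04  4.01260936e-04 -9.99999808e-01]]
```

>>> jog_arm(
  dr=[
    [0, 0, 0],
    [0, 0, 0.145],
    [0, 0, 0.145],
    [0, 0, 0.145],
    [0, 0, 0.145],
    [0, 0, 0.145],
    [0, 0, 0.145],
    [0, 0, 0.145],
    [0, 0, 0.145],
    [0, 0, 0.145],
  ],
  slide=[
    [-0.011, 0.012, 0.0],
    [-0.02, 0.021, 0.0],
    [-0.023, 0.033, 0.001],
    [-0.019, 0.036, 0.0],
    [-0.012, 0.039, 0.001],
    [-0.008, 0.04, 0.0],
    [-0.001, 0.041, 0.0],
    [0.005, 0.04, 0.001],
    [0.01, 0.04, 0.0],
    [0.016, 0.037, 0.001],
  ],
  gripper=[0, 0, 0, 0, 0, 0, 0, 0, 0, 0],
  force=40,
)

```text
time_s: 1.25
position: [0.3676, 0.1566, 0.2385]
tool_rot: [[0.986, -0.164, 0.001], [-0.164, -0.986, 0.0], [0.001, -0.0, -1.0]]
ft_force: [0.7, 0.7, -0.6]
grip_width: 0.0427
```

>>> jog_arm(
  dr=[
    [0, 0, 0.145],
    [0, 0, 0.145],
    [0, 0, 0.145],
    [0, 0, 0.145],
    [0, 0, 0.145],
    [0, 0, 0.145],
    [0, 0, 0.145],
    [0, 0, 0.145],
    [0, 0, 0.145],
    [0, 0, 0],
  ],
  slide=[
    [0.021, 0.035, 0.0],
    [0.026, 0.031, 0.0],
    [0.031, 0.027, 0.001],
    [0.034, 0.023, 0.0],
    [0.036, 0.018, 0.001],
    [0.039, 0.011, 0.0],
    [0.041, 0.007, 0.0],
    [0.04, 0.0, 0.001],
    [0.029, -0.004, 0.0],
    [0.015, -0.005, 0.0],
  ],
  gripper=[0, 0, 0, 0, 0, 0, 0, 0, 0, 0],
)

```text
time_s: 2.25
position: [0.5089, -0.1868, 0.2348]
tool_rot: [[0.104, -0.995, -0.0], [-0.995, -0.104, 0.0], [-0.0, 0.0, -1.0]]
ft_force: [-0.5, 1.2, -0.3]
grip_width: 0.0425
```

```bash
python3 - <<'E'
from h import *
np.set_printoptions(precision=4,suppress=True)
d=viewer.get_image("wrist"); cv2.imwrite("pics/wrist1.png",d["pixels"]); s=observe(); print(s)
for X in ([.508,-.185,.142],[.588,-.177,.104]): print(proj(d,X))
E
```

```text
{'time_s': 2.3, 'q': array([-32.7087,  21.4166,  76.2498,  -0.0259,  82.3273,  51.123 ]), 'qvel': array([ 2.4005, -2.0882,  3.939 ,  0.3214, -0.6817, -0.1698]), 'joint_efforts': array([  4.0688, -47.869 , -20.7023,   0.2841,   0.4931,   0.6206]), 'position': array([ 0.5095, -0.1877,  0.2347]), 'tool_rot': array([[ 0.1075, -0.9942, -0.0001],
       [-0.9942, -0.1075, -0.0004],
       [ 0.0004,  0.0002, -1.    ]]), 'ft_force': array([-0.5328, -2.6315, -0.6448]), 'wrist_torque': array([-0.0607,  0.0547, -0.0198]), 'grip_width': 0.04299985893973958}
[249.9642 201.5587]
[250.46   107.9468]
```

View pics/wrist1.png

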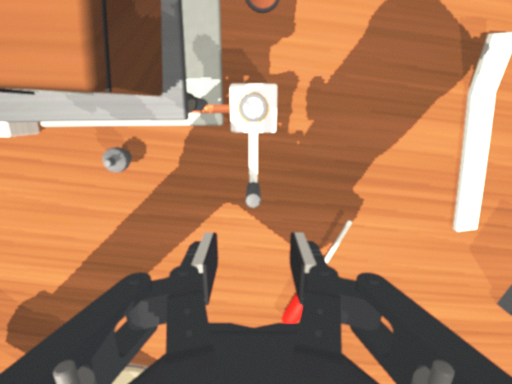

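```bash
python3 - <<'E'
from h import *
np.set_printoptions(precision=4,suppress=True)
d=viewer.get_image("wrist"); g=d["pixels"]
cv2.imwrite("pics/wrist1z.png",cv2.resize(g[70:220,195:315],None,fx=4,fy=4,interpolation=cv2.INTER_CUBIC))
print(onz(d,(253.3,200),.142),onz(d,(254,106.5),.104)); print(observe()["position"])
E
```

```text
[ 0.5103 -0.1887  0.142 ] [ 0.5902 -0.1808  0.104 ]
[ 0.5088 -0.1858  0.2348]
```

View pics/wrist1z.png

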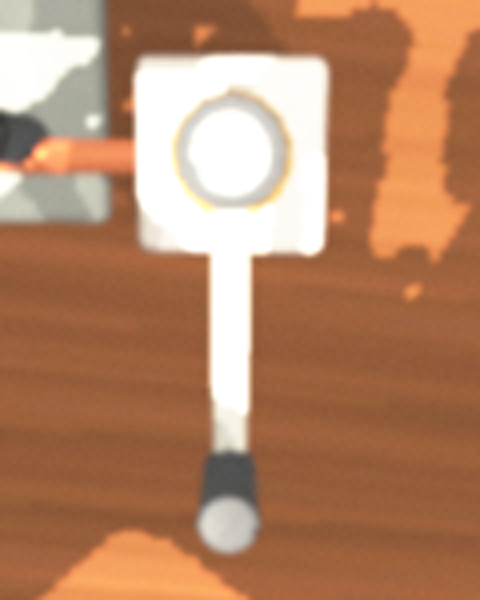

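>>> jog_arm(
  dr=[
    [0, 0, 0],
    [0, 0, 0],
    [0, 0, 0],
    [0, 0, 0],
    [0, 0, 0],
    [0, 0, 0],
    [0, 0, 0],
    [0, 0, 0],
    [0, 0, 0],
    [0, 0, 0],
  ],
  slide=[
    [0.001, 0, 0.005],
    [0, 0, 0.01],
    [0, 0, 0.017],
    [0, 0, 0.02],
    [0, 0, 0.02],
    [0, 0, 0.02],
    [0, 0, 0.014],
    [0, 0, 0.008],
    [0, 0, 0.004],
    [0, 0, 0],
  ],
  gripper=[0, 0, 0, 0, 0, 0, 0, 0, 0, 0],
)

```text
time_s: 3.35
position: [0.5085, -0.1853, 0.1172]
tool_rot: [[0.107, -0.994, -0.0], [-0.994, -0.107, 0.0], [-0.0, 0.0, -1.0]]
ft_force: [0.7, 0.4, -0.3]
grip_width: 0.0427
```

```bash
python3 - <<'E'
from h import *
np.set_printoptions(precision=4,suppress=True)
for n in ("wrist","side"):
    d=viewer.get_image(n); cv2.imwrite(f"pics/{n}2.png",d["pixels"] if n=="wrist" else cv2.resize(d["pixels"][120:255,175:335],None,fx=4.5,fy=4.4,interpolation=cv2.INTER_CUBIC))
s=observe(); print(s["position"],s["ft_force"],s["wrist_torque"])
E
```

```text
[ 0.5088 -0.1857  0.1179] [-0.0645 -0.436   0.1575] [ 0.0107  0.0017 -0.0166]
```

View pics/wrist2.png

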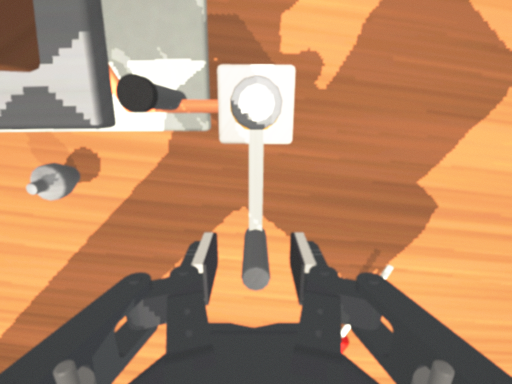

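View pics/side2.png

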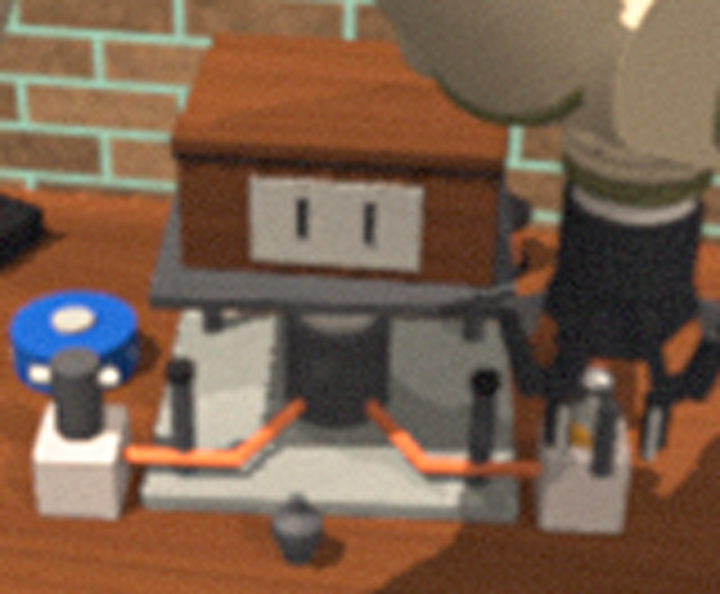

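```bash
python3 - <<'E'
from h import *
np.set_printoptions(precision=4,suppress=True)
d=viewer.get_image("wrist"); s=observe(); print(s["position"])
print(proj(d,[*s["position"][:2],.142]), onz(d,(256.5,277),.142), onz(d,(256,103),.104), onz(d,(257,104),.06))
E
```

```text
[ 0.5089 -0.1858  0.118 ]
[251.2506 279.7224] [ 0.5106 -0.1881  0.142 ] [ 0.5891 -0.1796  0.104 ] [ 0.59   -0.1806  0.06  ]
```

>>> jog_arm(
  dr=[
    [0, 0, 0],
    [0, 0, 0],
    [0, 0, 0],
    [0, 0, 0],
    [0, 0, 0],
    [0, 0, 0],
    [0, 0, 0],
    [0, 0, 0],
    [0, 0, 0],
    [0, 0, 0],
  ],
  slide=[
    [0.001, -0.001, 0],
    [0, 0, 0],
    [0, 0, 0],
    [0, 0, 0],
    [0, 0, 0],
    [0, 0, 0],
    [0, 0, 0],
    [0, 0, 0],
    [0, 0, 0],
    [0, 0, 0],
  ],
  gripper=[0, -0.3, -0.5, -1, -1, -1, -1, -1, -1, -1],
  force=50,
)

```text
time_s: 4.5
position: [0.5097, -0.1866, 0.1175]
tool_rot: [[0.107, -0.994, 0.0], [-0.994, -0.107, -0.0], [0.0, -0.0, -1.0]]
ft_force: [-2.7, 0.6, 4.0]
grip_width: 0.0127
```

```bash
python3 - <<'E'
from h import *
np.set_printoptions(precision=4,suppress=True)
for i in range(2):
    d=viewer.get_image("side"); s=observe(); print(s["time_s"],s["position"],s["ft_force"],s["wrist_torque"],s["grip_width"])
cv2.imwrite("pics/side3.png",cv2.resize(d["pixels"][120:255,175:335],None,fx=4.5,fy=4.4,interpolation=cv2.INTER_CUBIC))
d=viewer.get_image("wrist"); cv2.imwrite("pics/wrist3.png",d["pixels"])
E
```

```text
4.55 [ 0.5097 -0.1866  0.1174] [-1.9347  1.2788  4.9046] [0.0927 0.3754 0.0355] 0.012740382898059845
4.6 [ 0.5097 -0.1866  0.1175] [-2.4089  0.4104  4.6207] [ 0.0637  0.3176 -0.0282] 0.012773143076128557
```

View pics/wrist3.png

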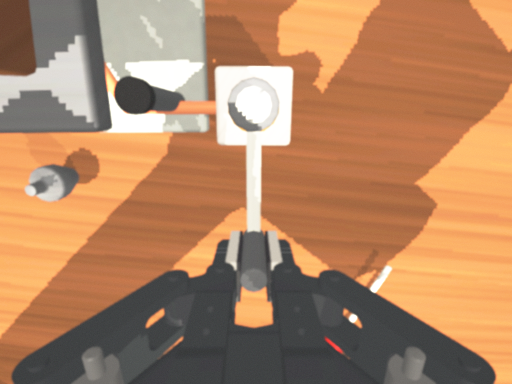

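>>> jog_arm(
  dr=[
    [0, 0, -0.0125],
    [0, 0, -0.0125],
    [0, 0, -0.0125],
    [0, 0, -0.0125],
    [0, 0, -0.0125],
    [0, 0, -0.0125],
    [0, 0, -0.0125],
    [0, 0, -0.0125],
    [0, 0, -0.0125],
    [0, 0, -0.0125],
  ],
  slide=[
    [0.001, 0, 0],
    [0.001, 0, 0],
    [0.001, 0, 0],
    [0.001, 0, 0],
    [0.001, 0, 0],
    [0.001, 0, 0],
    [0.001, 0, 0],
    [0.001, 0, 0],
    [0.001, 0, 0],
    [0.001, 0, 0],
  ],
  gripper=[-1, -1, -1, -1, -1, -1, -1, -1, -1, -1],
)

```text
time_s: 5.65
position: [0.5113, -0.1962, 0.1174]
tool_rot: [[0.23, -0.973, -0.0], [-0.973, -0.23, 0.001], [-0.001, -0.0, -1.0]]
ft_force: [-2.0, 1.7, 5.8]
grip_width: 0.0127
```

```bash
cat > m.py <<'E'
from h import *
import json,os
np.set_printoptions(precision=4,suppress=True)
A=np.array([.5892,-.1780])
ref=cv2.imread("pics/side0.png",0)
x0,x1,y0,y1=216,284,150,192
def drop(d):
    g=cv2.cvtColor(d["pixels"],cv2.COLOR_BGR2GRAY)
    # coarse: match template
    t=ref[y0:y1,x0:x1]; roi=g[y0-4:y1+45,x0-6:x1+6]
    m=cv2.matchTemplate(roi,t,cv2.TM_CCOEFF_NORMED); _,s,_,l=cv2.minMaxLoc(m)
    W=np.array([[1,0,x0-6+l[0]],[0,1,y0-4+l[1]]],np.float32)
    try: cc,W=cv2.findTransformECC(t,g,W,cv2.MOTION_TRANSLATION,(3,100,1e-5),None,3)
    except cv2.error: cc=0
    dv=W[1,2]-y0; c=[.60,0,.22]
    k=(proj(d,[c[0],c[1],c[2]-.03])-proj(d,c))[1]/30
    return dv/k, W[0,2]-x0, s
def report(n=1):
    for i in range(n):
        s=observe(); d=viewer.get_image("side"); mm,du,sc=drop(d)
        p=s["position"][:2]-A; ang=np.arctan2(-p[1],-p[0]); x=s["tool_rot"][:,0]
        tang=s["ft_force"]@x
        print("t %.2f drop %.2f mm (du %.2f sc %.3f) posang %.4f (rel %.4f) r %.4f toolyaw %.4f z %.4f Ftan %.2f F %s gw %.4f"%(s["time_s"],mm,du,sc,ang,ang-np.arctan2(.0086,.0795),np.hypot(*p),np.arctan2(x[0],-x[1]),s["position"][2],tang,s["ft_force"],s["grip_width"]))
    return d
if __name__=="__main__":
    import sys; d=report(int(sys.argv[1])); cv2.imwrite("pics/"+sys.argv[2]+".png",d["pixels"])
E
python3 m.py 3 s4
```

```text
t 5.65 drop -0.03 mm (du 0.01 sc 0.987) posang 0.2299 (rel 0.1222) r 0.0800 toolyaw 0.2322 z 0.1174 Ftan -2.11 F [-1.9925  1.689   5.8163] gw 0.0127
t 5.70 drop -0.09 mm (du 0.01 sc 0.987) posang 0.2310 (rel 0.1232) r 0.0800 toolyaw 0.2329 z 0.1174 Ftan -2.84 F [-2.0121  2.4366  6.0388] gw 0.0125
t 5.75 drop -0.02 mm (du -0.00 sc 0.987) posang 0.2299 (rel 0.1222) r 0.0800 toolyaw 0.2321 z 0.1174 Ftan -2.25 F [-1.596   1.9278  5.2807] gw 0.0131
```

>>> jog_arm(
  dr=[
    [0, 0, -0.0125],
    [0, 0, -0.0125],
    [0, 0, -0.0125],
    [0, 0, -0.0125],
    [0, 0, -0.0125],
    [0, 0, 0],
    [0, 0, 0],
    [0, 0, 0],
    [0, 0, 0],
    [0, 0, 0],
  ],
  slide=[
    [0.001, 0, 0],
    [0.001, 0, 0],
    [0.001, 0, 0],
    [0.001, 0, 0],
    [0.001, 0, 0],
    [0, 0, 0],
    [0, 0, 0],
    [0, 0, 0],
    [0, 0, 0],
    [0, 0, 0],
  ],
  gripper=[-1, -1, -1, -1, -1, -1, -1, -1, -1, -1],
)

```text
time_s: 6.8
position: [0.5126, -0.201, 0.1174]
tool_rot: [[0.29, -0.957, -0.0], [-0.957, -0.29, 0.001], [-0.001, -0.0, -1.0]]
ft_force: [-2.8, 3.1, 6.1]
grip_width: 0.0126
```

```bash
python3 m.py 2 s5
```

```text
t 6.80 drop 0.88 mm (du 0.01 sc 0.974) posang 0.2913 (rel 0.1836) r 0.0800 toolyaw 0.2943 z 0.1174 Ftan -3.77 F [-2.8426  3.0763  6.0779] gw 0.0126
t 6.85 drop 1.00 mm (du -0.02 sc 0.973) posang 0.2915 (rel 0.1837) r 0.0800 toolyaw 0.2943 z 0.1174 Ftan -2.93 F [-2.8739  2.182   6.0028] gw 0.0127
```

>>> jog_arm(
  dr=[
    [0, 0, -0.0125],
    [0, 0, -0.0125],
    [0, 0, 0],
    [0, 0, 0],
    [0, 0, 0],
    [0, 0, 0],
    [0, 0, 0],
    [0, 0, 0],
    [0, 0, 0],
    [0, 0, 0],
  ],
  slide=[
    [0.001, 0, 0],
    [0.001, 0, 0],
    [0, 0, 0],
    [0, 0, 0],
    [0, 0, 0],
    [0, 0, 0],
    [0, 0, 0],
    [0, 0, 0],
    [0, 0, 0],
    [0, 0, 0],
  ],
  gripper=[-1, -1, -1, -1, -1, -1, -1, -1, -1, -1],
)

```text
time_s: 7.9
position: [0.5132, -0.2029, 0.1175]
tool_rot: [[0.314, -0.949, 0.0], [-0.949, -0.314, 0.001], [-0.0, -0.0, -1.0]]
ft_force: [-2.1, 1.8, 5.2]
grip_width: 0.0125
```

```bash
python3 m.py 3 s6
```

```text
t 7.90 drop 4.66 mm (du -0.01 sc 0.963) posang 0.3166 (rel 0.2088) r 0.0800 toolyaw 0.3193 z 0.1175 Ftan -2.38 F [-2.1233  1.8025  5.2475] gw 0.0125
t 7.95 drop 4.77 mm (du -0.01 sc 0.965) posang 0.3164 (rel 0.2086) r 0.0800 toolyaw 0.3193 z 0.1174 Ftan -3.26 F [-1.8525  2.8225  6.2118] gw 0.0124
t 8.00 drop 5.08 mm (du -0.01 sc 0.969) posang 0.3163 (rel 0.2086) r 0.0800 toolyaw 0.3193 z 0.1174 Ftan -2.52 F [-2.0738  1.9651  5.4506] gw 0.0125
```

>>> jog_arm(
  dr=[
    [0, 0, -0.0125],
    [0, 0, -0.0125],
    [0, 0, 0],
    [0, 0, 0],
    [0, 0, 0],
    [0, 0, 0],
    [0, 0, 0],
    [0, 0, 0],
    [0, 0, 0],
    [0, 0, 0],
  ],
  slide=[
    [0.001, 0, 0],
    [0.001, 0, 0],
    [0, 0, 0],
    [0, 0, 0],
    [0, 0, 0],
    [0, 0, 0],
    [0, 0, 0],
    [0, 0, 0],
    [0, 0, 0],
    [0, 0, 0],
  ],
  gripper=[-1, -1, -1, -1, -1, -1, -1, -1, -1, -1],
)

```text
time_s: 9.05
position: [0.5138, -0.2048, 0.1174]
tool_rot: [[0.338, -0.941, -0.0], [-0.941, -0.338, 0.001], [-0.001, -0.0, -1.0]]
ft_force: [-1.5, 2.5, 4.2]
grip_width: 0.0124
```

```bash
python3 m.py 3 s7
```

```text
t 9.05 drop 10.89 mm (du -0.02 sc 0.956) posang 0.3410 (rel 0.2332) r 0.0800 toolyaw 0.3443 z 0.1174 Ftan -2.86 F [-1.4898  2.5008  4.1711] gw 0.0124
t 9.10 drop 11.20 mm (du -0.01 sc 0.961) posang 0.3412 (rel 0.2334) r 0.0800 toolyaw 0.3443 z 0.1174 Ftan -3.24 F [-2.6166  2.5019  5.2249] gw 0.0127
t 9.15 drop 11.35 mm (du -0.01 sc 0.965) posang 0.3412 (rel 0.2334) r 0.0800 toolyaw 0.3444 z 0.1174 Ftan -2.57 F [-1.3083  2.2585  5.3103] gw 0.0129
```

>>> jog_arm(
  dr=[
    [0, 0, 0],
    [0, 0, 0],
    [0, 0, 0],
    [0, 0, 0],
    [0, 0, 0],
    [0, 0, 0],
    [0, 0, 0],
    [0, 0, 0],
    [0, 0, 0],
    [0, 0, 0],
  ],
  slide=[
    [0, 0, 0],
    [0, 0, 0],
    [0, 0, 0],
    [0, 0, 0],
    [0, 0, 0],
    [0, 0, 0],
    [0, 0, 0],
    [0, 0, 0],
    [0, 0, 0],
    [0, 0, 0],
  ],
  gripper=[-1, -1, -1, -1, -1, -1, -1, -1, -1, -1],
)

```text
time_s: 10.2
position: [0.5138, -0.2047, 0.1174]
tool_rot: [[0.338, -0.941, -0.0], [-0.941, -0.338, 0.001], [-0.001, -0.0, -1.0]]
ft_force: [-1.8, 2.5, 5.0]
grip_width: 0.0125
```

```bash
python3 m.py 2 s8
```

```text
t 10.20 drop 17.49 mm (du -0.01 sc 0.951) posang 0.3407 (rel 0.2330) r 0.0800 toolyaw 0.3443 z 0.1174 Ftan -2.97 F [-1.7769  2.514   4.9861] gw 0.0125
t 10.25 drop 17.83 mm (du -0.02 sc 0.954) posang 0.3409 (rel 0.2331) r 0.0800 toolyaw 0.3443 z 0.1174 Ftan -2.78 F [-1.199   2.5192  6.1363] gw 0.0128
```

Steady at about 5.9 mm/s; holding the valve there.

>>> jog_arm(
  dr=[
    [0, 0, 0],
    [0, 0, 0],
    [0, 0, 0],
    [0, 0, 0],
    [0, 0, 0],
    [0, 0, 0],
    [0, 0, 0],
    [0, 0, 0],
    [0, 0, 0],
    [0, 0, 0],
  ],
  slide=[
    [0, 0, 0],
    [0, 0, 0],
    [0, 0, 0],
    [0, 0, 0],
    [0, 0, 0],
    [0, 0, 0],
    [0, 0, 0],
    [0, 0, 0],
    [0, 0, 0],
    [0, 0, 0],
  ],
  gripper=[-1, -1, -1, -1, -1, -1, -1, -1, -1, -1],
)

```text
time_s: 11.3
position: [0.5138, -0.2048, 0.1174]
tool_rot: [[0.338, -0.941, -0.0], [-0.941, -0.338, 0.001], [-0.001, -0.0, -1.0]]
ft_force: [-1.3, 2.3, 5.1]
grip_width: 0.0127
```

>>> jog_arm(
  dr=[
    [0, 0, 0],
    [0, 0, 0],
    [0, 0, 0],
    [0, 0, 0],
    [0, 0, 0],
    [0, 0, 0],
    [0, 0, 0],
    [0, 0, 0],
    [0, 0, 0],
    [0, 0, 0],
  ],
  slide=[
    [0, 0, 0],
    [0, 0, 0],
    [0, 0, 0],
    [0, 0, 0],
    [0, 0, 0],
    [0, 0, 0],
    [0, 0, 0],
    [0, 0, 0],
    [0, 0, 0],
    [0, 0, 0],
  ],
  gripper=[-1, -1, -1, -1, -1, -1, -1, -1, -1, -1],
)

```text
time_s: 12.3
position: [0.5138, -0.2048, 0.1174]
tool_rot: [[0.338, -0.941, -0.0], [-0.941, -0.338, 0.001], [-0.001, -0.0, -1.0]]
ft_force: [-2.3, 2.0, 6.0]
grip_width: 0.0123
```

>>> jog_arm(
  dr=[
    [0, 0, 0],
    [0, 0, 0],
    [0, 0, 0],
    [0, 0, 0],
    [0, 0, 0],
    [0, 0, 0],
    [0, 0, 0],
    [0, 0, 0],
    [0, 0, 0],
    [0, 0, 0],
  ],
  slide=[
    [0, 0, 0],
    [0, 0, 0],
    [0, 0, 0],
    [0, 0, 0],
    [0, 0, 0],
    [0, 0, 0],
    [0, 0, 0],
    [0, 0, 0],
    [0, 0, 0],
    [0, 0, 0],
  ],
  gripper=[-1, -1, -1, -1, -1, -1, -1, -1, -1, -1],
)

```text
time_s: 13.3
position: [0.5138, -0.2048, 0.1174]
tool_rot: [[0.338, -0.941, -0.0], [-0.941, -0.338, 0.001], [-0.001, -0.0, -1.0]]
ft_force: [-2.1, 2.1, 5.2]
grip_width: 0.0126
```

```bash
python3 m.py 2 s9
```

```text
t 13.30 drop 35.41 mm (du -0.02 sc 0.919) posang 0.3410 (rel 0.2332) r 0.0800 toolyaw 0.3443 z 0.1174 Ftan -2.71 F [-2.1072  2.1159  5.2254] gw 0.0126
t 13.35 drop 35.55 mm (du -0.05 sc 0.919) posang 0.3410 (rel 0.2333) r 0.0800 toolyaw 0.3444 z 0.1174 Ftan -2.68 F [-1.5231  2.2957  5.358 ] gw 0.0122
```

View pics/s9.png

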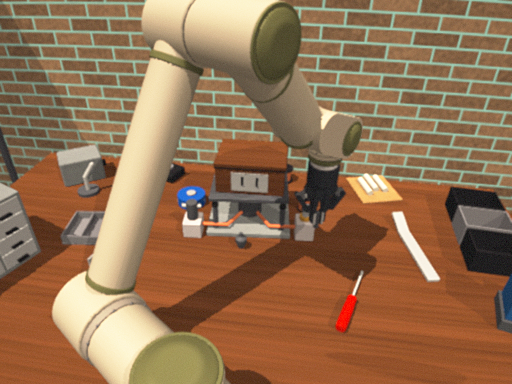

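>>> jog_arm(
  dr=[
    [0, 0, 0],
    [0, 0, 0],
    [0, 0, 0],
    [0, 0, 0],
    [0, 0, 0],
    [0, 0, 0],
    [0, 0, 0],
    [0, 0, 0],
    [0, 0, 0],
    [0, 0, 0],
  ],
  slide=[
    [0, 0, 0],
    [0, 0, 0],
    [0, 0, 0],
    [0, 0, 0],
    [0, 0, 0],
    [0, 0, 0],
    [0, 0, 0],
    [0, 0, 0],
    [0, 0, 0],
    [0, 0, 0],
  ],
  gripper=[-1, -1, -1, -1, -1, -1, -1, -1, -1, -1],
)

```text
time_s: 14.4
position: [0.5138, -0.2047, 0.1174]
tool_rot: [[0.338, -0.941, -0.0], [-0.941, -0.338, 0.001], [-0.001, -0.0, -1.0]]
ft_force: [-2.0, 3.0, 4.7]
grip_width: 0.0128
```

>>> jog_arm(
  dr=[
    [0, 0, 0],
    [0, 0, 0],
    [0, 0, 0],
    [0, 0, 0],
    [0, 0, 0],
    [0, 0, 0],
    [0, 0, 0],
    [0, 0, 0],
    [0, 0, 0],
    [0, 0, 0],
  ],
  slide=[
    [0, 0, 0],
    [0, 0, 0],
    [0, 0, 0],
    [0, 0, 0],
    [0, 0, 0],
    [0, 0, 0],
    [0, 0, 0],
    [0, 0, 0],
    [0, 0, 0],
    [0, 0, 0],
  ],
  gripper=[-1, -1, -1, -1, -1, -1, -1, -1, -1, -1],
)

```text
time_s: 15.4
position: [0.5138, -0.2048, 0.1174]
tool_rot: [[0.338, -0.941, -0.0], [-0.941, -0.338, 0.001], [-0.001, -0.0, -1.0]]
ft_force: [-2.0, 1.4, 6.4]
grip_width: 0.0126
```

>>> jog_arm(
  dr=[
    [0, 0, 0],
    [0, 0, 0],
    [0, 0, 0],
    [0, 0, 0],
    [0, 0, 0],
    [0, 0, 0],
    [0, 0, 0],
    [0, 0, 0],
    [0, 0, 0],
    [0, 0, 0],
  ],
  slide=[
    [0, 0, 0],
    [0, 0, 0],
    [0, 0, 0],
    [0, 0, 0],
    [0, 0, 0],
    [0, 0, 0],
    [0, 0, 0],
    [0, 0, 0],
    [0, 0, 0],
    [0, 0, 0],
  ],
  gripper=[-1, -1, -1, -1, -1, -1, -1, -1, -1, -1],
)

```text
time_s: 16.4
position: [0.5138, -0.2048, 0.1174]
tool_rot: [[0.338, -0.941, -0.0], [-0.941, -0.338, 0.001], [-0.001, -0.0, -1.0]]
ft_force: [-2.2, 1.6, 4.6]
grip_width: 0.0126
```

```bash
python3 m.py 1 s10
```

```text
t 16.40 drop 50.01 mm (du -0.07 sc 0.919) posang 0.3412 (rel 0.2334) r 0.0800 toolyaw 0.3443 z 0.1174 Ftan -2.21 F [-2.1975  1.5573  4.6112] gw 0.0126
```

>>> jog_arm(
  dr=[
    [0, 0, 0],
    [0, 0, 0],
    [0, 0, 0],
    [0, 0, 0],
    [0, 0, 0],
    [0, 0, 0],
    [0, 0, 0],
    [0, 0, 0],
    [0, 0, 0],
    [0, 0, 0],
  ],
  slide=[
    [0, 0, 0],
    [0, 0, 0],
    [0, 0, 0],
    [0, 0, 0],
    [0, 0, 0],
    [0, 0, 0],
    [0, 0, 0],
    [0, 0, 0],
    [0, 0, 0],
    [0, 0, 0],
  ],
  gripper=[-1, -1, -1, -1, -1, -1, -1, -1, -1, -1],
)

```text
time_s: 17.45
position: [0.5138, -0.2048, 0.1174]
tool_rot: [[0.338, -0.941, -0.0], [-0.941, -0.338, 0.001], [-0.001, -0.0, -1.0]]
ft_force: [-3.0, 2.6, 5.7]
grip_width: 0.0126
```

```bash
python3 m.py 2 s11
```

```text
t 17.45 drop 49.98 mm (du -0.07 sc 0.919) posang 0.3410 (rel 0.2333) r 0.0800 toolyaw 0.3443 z 0.1174 Ftan -3.50 F [-2.9593  2.6499  5.731 ] gw 0.0126
t 17.50 drop 49.99 mm (du -0.08 sc 0.919) posang 0.3410 (rel 0.2333) r 0.0800 toolyaw 0.3444 z 0.1174 Ftan -3.43 F [-2.0283  2.9159  5.146 ] gw 0.0127
```

```bash
python3 - <<'E'
from h import *
g=cv2.imread("pics/s11.png"); cv2.imwrite("pics/s11z.png",cv2.resize(g[120:255,175:335],None,fx=4.5,fy=4.4,interpolation=cv2.INTER_CUBIC))
E
```

```text
(no output)
```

View pics/s11z.png

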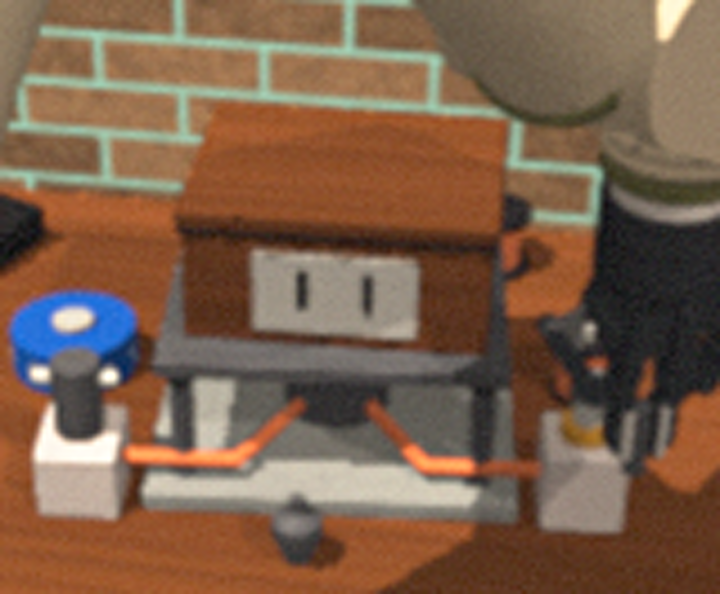

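>>> jog_arm(
  dr=[
    [0, 0, 0.025],
    [0, 0, 0.025],
    [0, 0, 0.025],
    [0, 0, 0.025],
    [0, 0, 0.025],
    [0, 0, 0.025],
    [0, 0, 0.025],
    [0, 0, 0.025],
    [0, 0, 0.025],
    [0, 0, 0],
  ],
  slide=[
    [-0.002, 0, 0],
    [-0.002, 0, 0],
    [-0.002, 0, 0],
    [-0.002, 0, 0],
    [-0.002, 0, 0],
    [-0.002, 0, 0],
    [-0.002, 0, 0],
    [-0.002, 0, 0],
    [-0.002, 0, 0],
    [0, 0, 0],
  ],
  gripper=[-1, -1, -1, -1, -1, -1, -1, -1, -1, -1],
)

```text
time_s: 18.55
position: [0.5097, -0.1875, 0.1174]
tool_rot: [[0.118, -0.993, 0.001], [-0.993, -0.118, -0.0], [0.0, -0.0, -1.0]]
ft_force: [1.1, -2.9, 4.0]
grip_width: 0.0125
```

```bash
python3 m.py 2 s12
```

```text
t 18.55 drop 49.94 mm (du -0.12 sc 0.917) posang 0.1191 (rel 0.0113) r 0.0801 toolyaw 0.1183 z 0.1174 Ftan 3.05 F [ 1.1219 -2.9374  4.0478] gw 0.0125
t 18.60 drop 50.01 mm (du -0.12 sc 0.917) posang 0.1201 (rel 0.0123) r 0.0801 toolyaw 0.1192 z 0.1174 Ftan 4.00 F [ 2.6405 -3.7091  3.9639] gw 0.0127
```

>>> jog_arm(
  dr=[
    [0, 0, 0.0125],
    [0, 0, 0.0125],
    [0, 0, 0.0125],
    [0, 0, 0.0125],
    [0, 0, 0.0125],
    [0, 0, 0.0125],
    [0, 0, 0],
    [0, 0, 0],
    [0, 0, 0],
    [0, 0, 0],
  ],
  slide=[
    [-0.001, 0, 0],
    [-0.001, 0, 0],
    [-0.001, 0, 0],
    [-0.001, 0, 0],
    [-0.001, 0, 0],
    [-0.001, 0, 0],
    [0, 0, 0],
    [0, 0, 0],
    [0, 0, 0],
    [0, 0, 0],
  ],
  gripper=[-1, -1, -1, -1, -1, -1, -1, -1, -1, -1],
)

```text
time_s: 19.65
position: [0.5091, -0.1818, 0.1174]
tool_rot: [[0.044, -0.999, 0.0], [-0.999, -0.044, -0.0], [0.0, -0.0, -1.0]]
ft_force: [3.4, -2.8, 4.8]
grip_width: 0.0127
```

```bash
python3 m.py 4 s13
```

```text
t 19.65 drop 49.97 mm (du -0.13 sc 0.917) posang 0.0469 (rel -0.0609) r 0.0802 toolyaw 0.0438 z 0.1174 Ftan 2.99 F [ 3.4349 -2.8425  4.8462] gw 0.0127
t 19.70 drop 49.93 mm (du -0.14 sc 0.917) posang 0.0472 (rel -0.0606) r 0.0802 toolyaw 0.0438 z 0.1174 Ftan 4.87 F [ 3.5251 -4.7205  4.2145] gw 0.0128
t 19.75 drop 49.97 mm (du -0.14 sc 0.918) posang 0.0472 (rel -0.0605) r 0.0802 toolyaw 0.0438 z 0.1174 Ftan 3.38 F [ 2.9585 -3.2508  3.5137] gw 0.0127
t 19.80 drop 49.92 mm (du -0.12 sc 0.917) posang 0.0471 (rel -0.0606) r 0.0802 toolyaw 0.0438 z 0.1174 Ftan 4.92 F [ 3.2755 -4.7835  3.4877] gw 0.0124
```

>>> jog_arm(
  dr=[
    [0, 0, 0.0125],
    [0, 0, 0.0125],
    [0, 0, 0.0125],
    [0, 0, 0.0125],
    [0, 0, 0.0125],
    [0, 0, 0],
    [0, 0, 0],
    [0, 0, 0],
    [0, 0, 0],
    [0, 0, 0],
  ],
  slide=[
    [-0.001, 0, 0],
    [-0.001, 0, 0],
    [-0.001, 0, 0],
    [-0.001, 0, 0],
    [-0.001, 0, 0],
    [0, 0, 0],
    [0, 0, 0],
    [0, 0, 0],
    [0, 0, 0],
    [0, 0, 0],
  ],
  gripper=[-1, -1, -1, -1, -1, -1, -1, -1, -1, -1],
)

```text
time_s: 20.85
position: [0.5091, -0.1775, 0.1174]
tool_rot: [[-0.019, -1.0, 0.001], [-1.0, 0.019, -0.002], [0.002, -0.001, -1.0]]
ft_force: [2.6, -7.7, 2.0]
grip_width: 0.0128
```

```bash
python3 m.py 4 s14; python3 -c "
from h import *
print(observe()['wrist_torque'])"
```

```text
t 20.85 drop 49.95 mm (du -0.15 sc 0.917) posang -0.0063 (rel -0.1141) r 0.0801 toolyaw -0.0186 z 0.1174 Ftan 7.66 F [ 2.5735 -7.7043  1.9621] gw 0.0128
t 20.90 drop 49.96 mm (du -0.14 sc 0.917) posang -0.0065 (rel -0.1142) r 0.0801 toolyaw -0.0185 z 0.1174 Ftan 6.89 F [ 3.0883 -6.9408  2.0629] gw 0.0124
t 20.95 drop 49.92 mm (du -0.15 sc 0.917) posang -0.0062 (rel -0.1140) r 0.0802 toolyaw -0.0186 z 0.1174 Ftan 7.84 F [ 3.3698 -7.9007  2.3722] gw 0.0123
t 21.00 drop 49.93 mm (du -0.14 sc 0.916) posang -0.0062 (rel -0.1140) r 0.0801 toolyaw -0.0186 z 0.1174 Ftan 7.45 F [ 2.8419 -7.4985  1.8499] gw 0.0128
[-1.25666894 -0.44082477  0.23731164]
```

>>> jog_arm(
  dr=[
    [0, 0, 0.0125],
    [0, 0, 0.0125],
    [0, 0, 0.0125],
    [0, 0, 0.0125],
    [0, 0, 0],
    [0, 0, 0],
    [0, 0, 0],
    [0, 0, 0],
    [0, 0, 0],
    [0, 0, 0],
  ],
  slide=[
    [-0.001, 0, 0],
    [-0.001, 0, 0],
    [-0.001, 0, 0],
    [-0.001, 0, 0],
    [0, 0, 0],
    [0, 0, 0],
    [0, 0, 0],
    [0, 0, 0],
    [0, 0, 0],
    [0, 0, 0],
  ],
  gripper=[-1, -1, -1, -1, -1, -1, -1, -1, -1, -1],
)

```text
time_s: 22.05
position: [0.5092, -0.1741, 0.1174]
tool_rot: [[-0.068, -0.998, 0.0], [-0.998, 0.068, -0.003], [0.003, -0.001, -1.0]]
ft_force: [2.0, -11.0, 2.5]
grip_width: 0.0128
```

```bash
python3 m.py 4 s15; python3 - <<'E'
from h import *
d=viewer.get_image("wrist"); cv2.imwrite("pics/wrist15.png",d["pixels"]);print(observe()['wrist_torque'])
E
```

```text
t 22.05 drop 49.96 mm (du -0.15 sc 0.916) posang -0.0488 (rel -0.1565) r 0.0801 toolyaw -0.0685 z 0.1174 Ftan 10.82 F [  1.951  -10.9729   2.4846] gw 0.0128
t 22.10 drop 49.99 mm (du -0.14 sc 0.915) posang -0.0490 (rel -0.1567) r 0.0801 toolyaw -0.0684 z 0.1174 Ftan 10.46 F [  2.6157 -10.6599   2.4944] gw 0.0127
t 22.15 drop 49.95 mm (du -0.13 sc 0.916) posang -0.0487 (rel -0.1565) r 0.0801 toolyaw -0.0685 z 0.1174 Ftan 10.09 F [  2.6575 -10.2915   2.24  ] gw 0.0127
t 22.20 drop 49.96 mm (du -0.14 sc 0.916) posang -0.0489 (rel -0.1567) r 0.0801 toolyaw -0.0684 z 0.1175 Ftan 10.27 F [  2.3884 -10.454    2.0004] gw 0.0128
[-1.71574063 -0.39077318  0.32639939]
```

View pics/wrist15.png

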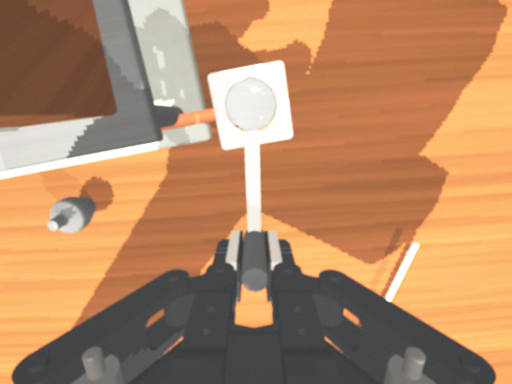

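>>> jog_arm(
  dr=[
    [0, 0, -0.0125],
    [0, 0, -0.0125],
    [0, 0, -0.0125],
    [0, 0, -0.0125],
    [0, 0, -0.0125],
    [0, 0, -0.0125],
    [0, 0, -0.0125],
    [0, 0, -0.0125],
    [0, 0, -0.0125],
    [0, 0, 0],
  ],
  slide=[
    [0.001, 0, 0],
    [0.001, 0, 0],
    [0.001, 0, 0],
    [0.001, 0, 0],
    [0.001, 0, 0],
    [0.001, 0, 0],
    [0.001, 0, 0],
    [0.001, 0, 0],
    [0.001, 0, 0],
    [0, 0, 0],
  ],
  gripper=[-1, -1, -1, -1, -1, -1, -1, -1, -1, -1],
)

```text
time_s: 23.3
position: [0.5091, -0.1819, 0.1174]
tool_rot: [[0.044, -0.999, 0.001], [-0.999, -0.044, -0.0], [0.0, -0.001, -1.0]]
ft_force: [3.2, -4.5, 3.5]
grip_width: 0.0128
```

```bash
python3 m.py 4 s16; python3 -c "
from h import *
print(observe()['wrist_torque'])"
```

```text
t 23.30 drop 49.91 mm (du -0.14 sc 0.917) posang 0.0490 (rel -0.0587) r 0.0802 toolyaw 0.0439 z 0.1174 Ftan 4.65 F [ 3.168  -4.5091  3.535 ] gw 0.0128
t 23.35 drop 49.98 mm (du -0.14 sc 0.917) posang 0.0487 (rel -0.0590) r 0.0802 toolyaw 0.0437 z 0.1174 Ftan 4.85 F [ 5.0047 -4.6388  3.1481] gw 0.0128
t 23.40 drop 49.90 mm (du -0.14 sc 0.917) posang 0.0483 (rel -0.0595) r 0.0802 toolyaw 0.0437 z 0.1174 Ftan 5.32 F [ 3.5492 -5.1732  2.4897] gw 0.0128
t 23.45 drop 49.95 mm (du -0.13 sc 0.917) posang 0.0481 (rel -0.0597) r 0.0802 toolyaw 0.0437 z 0.1174 Ftan 4.57 F [ 4.2677 -4.3862  2.9253] gw 0.0125
[-0.73215528 -0.65916542  0.0739482 ]
```

>>> jog_arm(
  dr=[
    [0, 0, -0.0125],
    [0, 0, -0.0125],
    [0, 0, -0.0125],
    [0, 0, 0],
    [0, 0, 0],
    [0, 0, 0],
    [0, 0, 0],
    [0, 0, 0],
    [0, 0, 0],
    [0, 0, 0],
  ],
  slide=[
    [0.001, 0, 0],
    [0.001, 0, 0],
    [0.001, 0, 0],
    [0, 0, 0],
    [0, 0, 0],
    [0, 0, 0],
    [0, 0, 0],
    [0, 0, 0],
    [0, 0, 0],
    [0, 0, 0],
  ],
  gripper=[-1, -1, -1, -1, -1, 0, 0, 0, 0, 0],
)

```text
time_s: 24.5
position: [0.5088, -0.1845, 0.1171]
tool_rot: [[0.082, -0.997, -0.001], [-0.997, -0.082, 0.0], [-0.0, 0.001, -1.0]]
ft_force: [0.3, 0.3, -0.2]
grip_width: 0.043
```

```bash
python3 m.py 2 s17; python3 - <<'E'
from h import *
d=viewer.get_image("wrist"); cv2.imwrite("pics/wrist17.png",d["pixels"]);print(observe()['wrist_torque'])
E
```

```text
t 24.50 drop 49.95 mm (du -0.15 sc 0.917) posang 0.0812 (rel -0.0266) r 0.0807 toolyaw 0.0818 z 0.1171 Ftan -0.25 F [ 0.3465  0.2789 -0.2195] gw 0.0430
t 24.55 drop 49.94 mm (du -0.14 sc 0.918) posang 0.0816 (rel -0.0261) r 0.0806 toolyaw 0.0818 z 0.1172 Ftan -0.09 F [-0.9451  0.012  -0.3608] gw 0.0427
[0.02526758 0.04192306 0.041674  ]
```

View pics/wrist17.png

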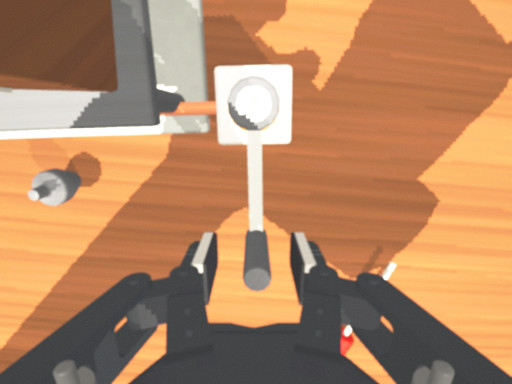

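>>> jog_arm(
  dr=[
    [0, 0, 0],
    [0, 0, 0],
    [0, 0, 0],
    [0, 0, 0],
    [0, 0, 0],
    [0, 0, 0],
    [0, 0, 0],
    [0, 0, 0],
    [0, 0, 0],
    [0, 0, 0],
  ],
  slide=[
    [0, 0, -0.004],
    [0, 0, -0.008],
    [0, 0, -0.015],
    [0, 0, -0.02],
    [0, 0, -0.02],
    [0, 0, -0.02],
    [0, 0, -0.017],
    [0, 0, -0.01],
    [0, 0, -0.004],
    [0, 0, 0],
  ],
  gripper=[0, 0, 0, 0, 0, 0, 0, 0, 0, 0],
)

```text
time_s: 25.65
position: [0.509, -0.1847, 0.2355]
tool_rot: [[0.082, -0.997, 0.0], [-0.997, -0.082, -0.0], [0.0, -0.0, -1.0]]
ft_force: [-0.0, 0.3, -0.4]
grip_width: 0.0428
```

```bash
python3 m.py 1 s18; python3 - <<'E'
from h import *
np.set_printoptions(precision=4,suppress=True)
d=viewer.get_image("wrist"); g=d["pixels"]; cv2.imwrite("pics/wrist18z.png",cv2.resize(g[70:220,195:315],None,fx=4,fy=4,interpolation=cv2.INTER_CUBIC))
print(observe()["position"])
E
```

```text
t 25.65 drop 49.89 mm (du -0.22 sc 0.935) posang 0.0832 (rel -0.0245) r 0.0805 toolyaw 0.0818 z 0.2355 Ftan -0.33 F [-0.0322  0.33   -0.4091] gw 0.0428
[ 0.5088 -0.1846  0.2346]
```

View pics/wrist18z.png

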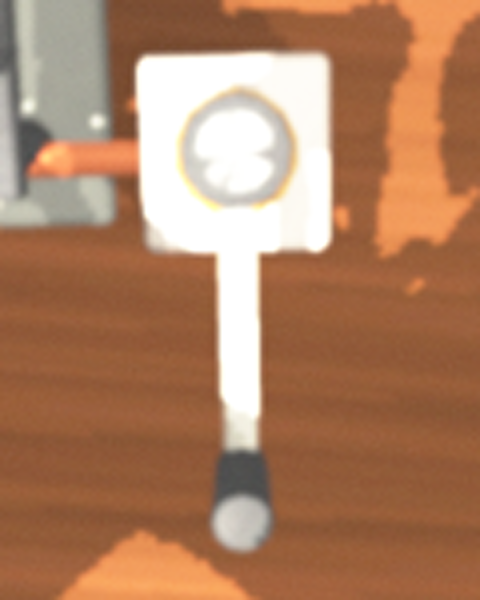

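View pics/s18.png

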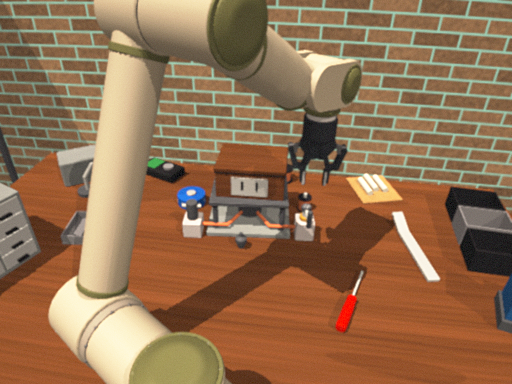

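```bash
python3 - <<'E'
from rig import env
print(env.close_job())
E
```

```text
the job is handed in; nothing more can be done
None
```

The box is down, the valve is shut again, and the job was handed in at about 26 s.

- **Lowering:** I gripped the lever's post and opened the valve in small steps along its arc. The platform began to creep at about 0.18 rad. I stopped at about 0.23 rad of lever turn, where it came down at a steady 6 mm/s or so.
- **Fully down:** The box came down 50.0 mm and then stayed still for over a second with the valve open. The side picture shows the platform on its posts. A drop of 49 to 55 mm was expected, since it starts up to 6 mm below fully raised.
- **Shutting:** I turned the lever back onto its seat and pushed with about 10.4 N at the post. With the wrist moment added, that is about 0.145 rad of lever bend, between the 0.06 needed and the 0.22 limit. I then eased the push off, opened the fingers and lifted straight up.
- **Last checks:** The lever is back at its starting angle to within about 0.005 rad, the box did not move after the valve was shut, and the force on the free gripper is near zero. I only checked the bystanders by eye; in the side view those in sight look unmoved, but the arm hides the return bracket and part of the tray.

One reading disagreed: the force at the post alone gave less bend than the lever's position did. They matched once I added the moment of the grip on the post.

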